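# Prop the sprung keeper and take the press ram out

## Task

The toothed press ram is locked in the sloping cradle by a sprung keeper that shuts again as soon as it is let go. Drive the loose tapered wedge into the keeper's gap so that it alone props the keeper open, let go of it, then lift the ram out and lay it flat, lengthwise, in the middle of the tray without dropping it. Leave the wedge in the gap holding the keeper open, and do not disturb the plain bar, the oil can or the hex-key stand.

Things in the scene. Friction and masses are not known exactly. Their poses are not given: they have to be found in the camera images.
- cradle: Fixed grey bench fixture, 210 mm wide, carrying a steel deck (220 x 210 mm) that slopes 30 degrees, low edge towards the robot's left, give or take, its lowest edge 65 mm above the bench. Facing uphill, the ram lies on the right half of the deck and the wedging gap on the left. Origin: centre of the underside, x uphill, y to the left when facing uphill.
- gap (a point): Mouth of the wedging gap, on the deck surface at the face of the fixed rail. Axes: x up the slope, y level, to the left facing uphill, z square out of the deck. The gap runs from x = 0 to 90 mm: right side the fixed rail at y = 0 (32 mm high), left side the keeper's face bar at y = 10 mm when shut. Both end in flared lips reaching down to x = -14 mm; the deck goes on to x = -70 mm.
- keeper (a joint): Sprung steel fork plate sliding level (+y of gap); m, 0 shut, 0.032 stop. Spring 3.6 N shut, 8 N at 0.022, always shutting it. Its two prongs overlap the ram by 12 mm when shut; 0.015 or more counts as open. It also bridges over the gap, 46 mm above the deck, from x = 84 mm of gap on.
- fork (a point): Point on the keeper midway between its two prongs, 58 mm above the deck (the keeper's top), on the edge of the fork's spine that faces the ram, 65 mm (+y) from the ram's centre line when shut. Axes as gap. The prongs, 16 mm wide, are centred 48 mm up- and downhill of it and pass 2 mm above the ram.
- saddle (a point): The ram's seat: the point under the middle of the seated ram, 22 mm above the deck; axes as gap. Two U saddles (22 mm long, centred 55 mm up- and downhill, sides 36 mm above the deck) and two end stops hold it with 2 to 4 mm play. Between them the ram's sides are free for fingers, with 22 mm open below. It comes out square to the deck (+z).
- ram_c (a point): Centre of the press ram: loose square steel bar 140 mm long (x axis), 26 x 26 mm, 0.4 to 0.75 kg, with a row of tooth grooves across its top (+z). At the start it is seated in the cradle, x up the slope.
- wedge_grip (a point): Centre of the loose aluminium wedge's grip block (55 mm long in x, 30 wide in y, 42 high; 21 mm above the sole). Wedge 150 mm long, 0.25 kg, lying on the bench, nose to +x. Once its sole is on the deck, straight flank on the rail and this point about 35 mm short of the gap's mouth, it holds the keeper open by 20 mm by friction. Pushing it in takes up to 25 N.
- wedge_nose (a point): Tip of the wedge's nose: 122.5 mm ahead of wedge_grip, at its straight flank (y = -15 mm there), 12 mm above the sole. The blade is 24 mm high: behind the nose (6 mm wide) 60 mm of taper to 30 mm width, then 35 mm parallel, then the grip block. The right flank (-y) is straight all along, only the left (+y) tapers. Axes as wedge_grip.
- tray: Fixed shallow grey tray with a cork floor, 210 mm long (x), 115 mm wide (y), 30 mm high, walls 5 mm, cork floor 5 mm above the underside; origin at the centre of its underside.
- bar: Bystander: plain straight aluminium bar 150 x 30 x 42 mm, loose, no taper; origin at the centre of its underside.
- can: Bystander: loose steel oil can, 64 mm diameter, 150 mm high with a pointed spout; origin at the centre of its underside.
- keys: Bystander: loose black block 50 (x) x 130 (y) x 35 mm with three upright T-handled hex keys, up to 146 mm high; origin at the centre of its underside.

How it is judged:
On the way, in this order (a step that is already met when the one before it is completed fails the run):
1. the wedge alone props the keeper open (0.015 or more), the robot touching nothing, the ram still seated (value of joint keeper above 0.015 m and x of wedge_grip in the frame of gap between -0.08 and 0.03 m and y of wedge_grip in the frame of gap between 0 and 0.04 m and contact force between the fingers and anything else below 0.3 N and distance between ram_c and saddle below 0.022 m), for 0.2 s.
2. the ram is lifted out of the cradle, the keeper staying propped (z of ram_c in the frame of saddle above 0.06 m and value of joint keeper above 0.015 m), for 0.1 s.
At the end, for the whole second after the job is handed in: The ram lies flat, released, on the tray floor, within 30 mm lengthwise and 35 mm crosswise of its middle and 20 degrees of its long axis; the wedge is still in the gap (grip centre at most 80 mm short of the mouth or 30 mm past it), holding the keeper open by 0.015 or more (x of ram_c in the frame of tray between -0.03 and 0.03 m and y of ram_c in the frame of tray between -0.035 and 0.035 m and z of ram_c in the frame of tray between 0.012 and 0.023 m and angle between ram_c's own x axis and vertical between 1.4908 and 1.6508 rad and angle between the x axis of ram_c and the x axis of tray, either way round below 0.35 rad and value of joint keeper above 0.015 m and x of wedge_grip in the frame of gap between -0.08 and 0.03 m and y of wedge_grip in the frame of gap between 0 and 0.04 m and velocity of joint keeper below 0.01 m/s); the robot touches nothing.
It fails at once if the plain bar moved more than 25 mm (distance of bar from where it was at the start of the episode above 0.025 m).
It fails at once if the oil can moved more than 25 mm (distance of can from where it was at the start of the episode above 0.025 m).
It fails at once if the hex-key stand moved more than 25 mm (distance of keys from where it was at the start of the episode above 0.025 m).
It fails at once if the ram is dropped (falling faster than 0.6 m/s with no finger on it) (linear speed of ram above 0.6 m/s and contact force between the fingers and ram below 0.1 N).
It also fails if it takes over 72 s, if anything falls off the work surface, if the arm or the gripper's body presses on something with over 40 N, if the wrist force passes 120 N, or if a joint passes its speed limit or range.

## Robot

A 7-joint arm with a two-finger parallel gripper is mounted at the origin on the work surface. World frame = base frame: x ahead of the robot, y to its left, z up, the work surface at z = 0. Lengths are in m, angles in rad, forces in N, time in s.
With the tool pointing down it reaches from about 0.425 to 0.8 m from the base axis. Payload 8.3 kg.
Tool frame: the origin (TCP) lies midway between the tips of the shut fingers; the grasp point (between the pads) lies 19 mm behind it; x points along the fingers, y is the direction in which the jaws open and shut, and the axes are right-handed (so a half turn about x gives the same grasp; the last joint's range is limited). The gripper opens to 85 mm and grips with 20 to 120 N. Pads are 22 mm wide; open, the fingers measure 114 mm over their backs; the gripper's body (76 mm by 85 mm) begins 54 mm behind the grasp point. The pads swing forward as they close: fully open they stand 13 mm farther back than shut.
Start: joints at [1.087, 0.383, 0.016, 1.37, -0.006, 1.388, -0.046], TCP at [0.255, -0.57, 0.231] pointing down, gripper open.
Joint ranges: [-2.95, 2.95], [-0.25, 2.06], [-1.52, 1.56], [0.18, 2.33], [-1.44, 4.58], [0.02, 2.06], [-3.01, 3.01]. Speed limits (rad/s): [2.39, 2.39, 3.01, 3.01, 3.14, 3.14, 3.14].

## Interface

Orientations are given as a rotation vector (axis times angle).
In Python, from bench import robot gives the robot as it stands. The module is installed in compiled form; this text tells all that it offers. Calls block until the motion is done:
- robot.reach(position, orientation): joint-space move of the TCP to a pose.
- robot.move_l(position, vel=0.15, ori=None): straight line of the TCP; ori=None keeps the orientation; vel is the mean speed in m/s.
- robot.movej(angles): joint-space move.
- robot.open() and robot.close(squeeze=None): open the fingers fully, or close them until they stop; squeeze is the grip in N (None keeps the last).
- robot.dwell(seconds).
- robot.inverse_kinematics(position, orientation): joint angles nearest the present ones, or None.
- robot.capture(name): name is "scene" or "top" or "wrist"; returns the picture (384x512x3 uint8, red, green, blue); there is no depth.
- robot.calibration(name): a dict with "mtx" (3x3 intrinsics, pixels), "k1" (the pictures are not rectified: a ray, as slopes to the right and down, at radius r is drawn at 1 + k1 r^2 times it, then the intrinsics apply), "R" (3x3) and "t" (3): a world point X has camera coordinates R X + t. Camera axes: x right, y down, z forward; pixel columns grow to the right and rows downward; lengths in m; the calibration is good to about 2 mm. A picture is of the moment at which its call begins: read the wrist's pose just before it. calibration takes no time and is no camera call; for the wrist camera it gives the pose at the moment of the call.
A pose or a line that the arm cannot do raises robot.MotionError and nothing moves.
- robot.finish_job(): hands the job in, once; it reports no verdict.
Readings, each from a call of its own:
- robot.current_clock(): time.
- robot.current_q(): joint angles.
- robot.current_qvel(): joint speeds.
- robot.current_joint_efforts(): joint torques, N m.
- robot.current_eef_pos(): TCP position.
- robot.current_tcp_rot(): TCP orientation.
- robot.current_ft_force(): force on the tool from outside, world axes, zero at the start.
- robot.current_torque(): the same for the moment, N m.
- robot.current_gripper_width(): opening from 0.0 (shut) to 1.0 (fully open).
Only numpy, scipy, OpenCV 4.12 (cv2) and the standard library are available. Lean on these libraries where they do the work, as an engineer would, in place of code of your own. Each camera call takes 0.05 s, during which the arm holds its last target.

## Working session

There is one attempt and no reset: what is moved stays moved. The work goes in short steps, each a Python script; the robot and the scene stay as the last script left them, time stands still between calls to the robot, and variables do not carry over. Pictures are saved under pics/ and viewed, and the job is handed in when it is done.

```bash
ls; mkdir -p pics; python3 - <<'E'
from bench import robot
import cv2
print(robot.current_clock(),robot.current_q(),robot.current_eef_pos(),robot.current_tcp_rot(),robot.current_ft_force())
for n in ["scene","top","wrist"]:
    c=robot.calibration(n); print(n,c)
    im=robot.capture(n); cv2.imwrite(f"pics/{n}0.png",im[:,:,::-1])
E
```

```text
pics
0.0 [ 1.08709812  0.38426533  0.01639823  1.37115278 -0.00628682  1.3881976
 -0.04648419] [ 0.2551165  -0.57001269  0.23026275] [ 1.98951165  0.42699326 -1.99046687] [-0.11625463  0.41716209  0.41400767]
scene {'mtx': array([[407.21011784,   0.        , 263.00979514],
       [  0.        , 407.21011784, 190.76506764],
       [  0.        ,   0.        ,   1.        ]]), 'k1': -0.029661780784416638, 'R': array([[-0.73256554,  0.68065749,  0.00728772],
       [ 0.5137351 ,  0.55987382, -0.65009042],
       [-0.44656912, -0.47248988, -0.75982191]]), 't': array([ 0.42404253, -0.18430784,  1.45531719])}
top {'mtx': array([[455.486755  ,   0.        , 255.78347342],
       [  0.        , 455.486755  , 196.13737137],
       [  0.        ,   0.        ,   1.        ]]), 'k1': 0.027311122171777304, 'R': array([[-0.01206916, -0.99992301, -0.00288274],
       [-0.99617964,  0.01227324, -0.08646091],
       [ 0.08648963,  0.00182821, -0.99625107]]), 't': array([-0.00296967,  0.59521344,  1.2755236 ])}
wrist {'mtx': array([[314.36749322,   0.        , 255.96056078],
       [  0.        , 314.36749322, 190.67053622],
       [  0.        ,   0.        ,   1.        ]]), 'k1': 0.007819820392430147, 'R': array([[ 0.40866129, -0.91268175, -0.00282348],
       [-0.87768182, -0.39383455,  0.2730732 ],
       [-0.25034091, -0.10911633, -0.96198911]]), 't': array([-0.6228246 , -0.03545539,  0.37949071])}
```

View pics/scene0.png

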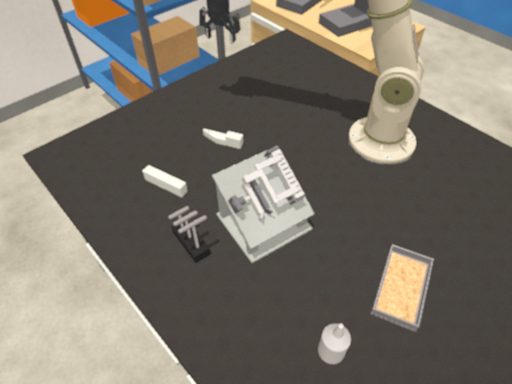

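View pics/top0.png

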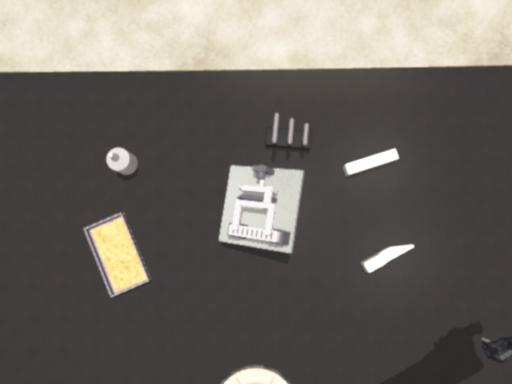

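View pics/wrist0.png

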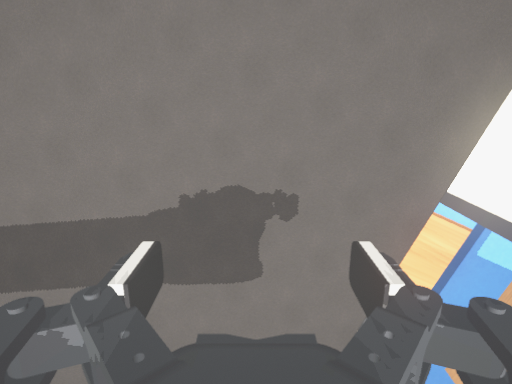

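```bash
cat > h.py <<'E'
import numpy as np, cv2
from scipy.spatial.transform import Rotation as Rot
def unproj(c,uv):
    K=c['mtx'];p=np.array([(uv[0]-K[0,2])/K[0,0],(uv[1]-K[1,2])/K[1,1]])
    q=p.copy()
    for _ in range(20): q=p/(1+c['k1']*(q@q))
    d=c['R'].T@np.array([q[0],q[1],1.]); o=-c['R'].T@c['t']
    return o,d/np.linalg.norm(d)
def onz(c,uv,z):
    o,d=unproj(c,uv); return o+d*(z-o[2])/d[2]
def onplane(c,uv,p0,n):
    o,d=unproj(c,uv); return o+d*((p0-o)@n)/(d@n)
def tri(l):
    A=np.zeros((3,3));b=np.zeros(3)
    for c,uv in l:
        o,d=unproj(c,uv);P=np.eye(3)-np.outer(d,d);A+=P;b+=P@o
    X=np.linalg.solve(A,b)
    return X,[np.linalg.norm(np.cross(X-unproj(c,uv)[0],unproj(c,uv)[1])) for c,uv in l]
def proj(c,X):
    v=c['R']@np.asarray(X)+c['t'];q=v[:2]/v[2];q=q*(1+c['k1']*(q@q));K=c['mtx']
    return np.array([K[0,0]*q[0]+K[0,2],K[1,1]*q[1]+K[1,2]])
E
python3 - <<'E'
import cv2
t=cv2.imread('pics/top0.png');s=cv2.imread('pics/scene0.png')
def crop(im,x0,y0,w,h,k,n): cv2.imwrite('pics/'+n,cv2.resize(im[y0:y0+h,x0:x0+w],None,fx=k,fy=k,interpolation=cv2.INTER_CUBIC))
crop(t,210,155,100,100,6,'tc.png');crop(s,195,140,130,120,5,'sc.png')
crop(t,350,230,80,50,8,'tw.png');crop(t,75,205,85,95,6,'tt.png')
E
```

```text
(no output)
```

View pics/tc.png

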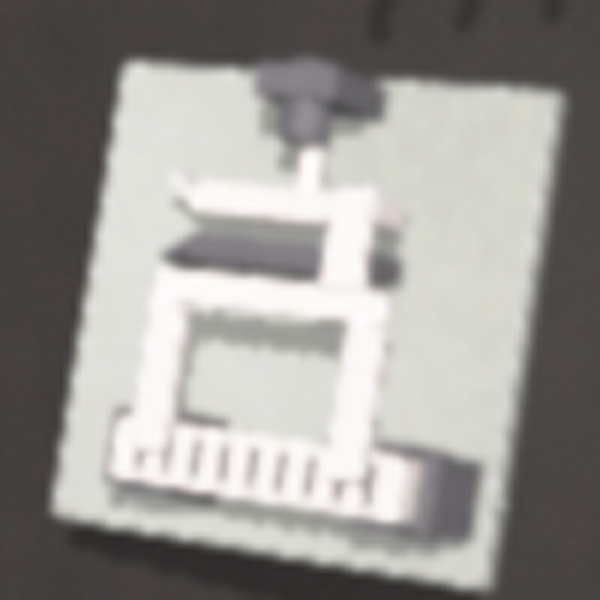

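View pics/sc.png

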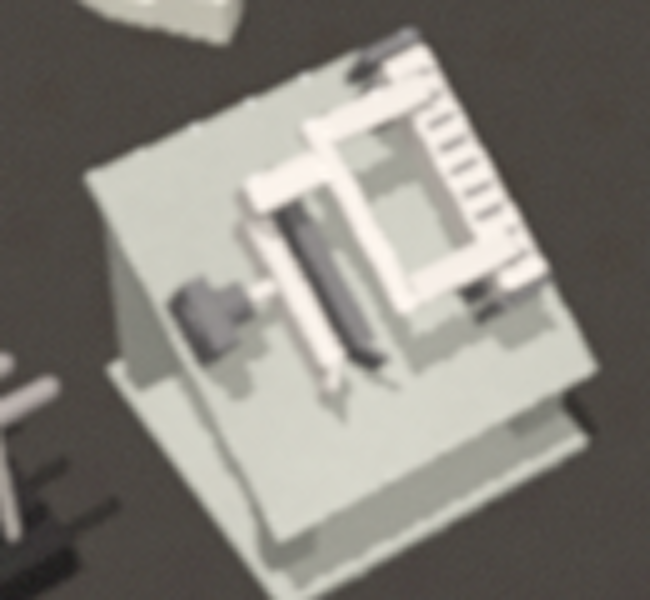

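View pics/tw.png

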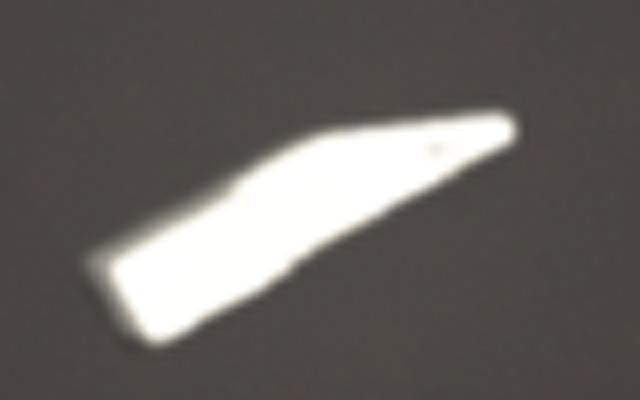

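View pics/tt.png

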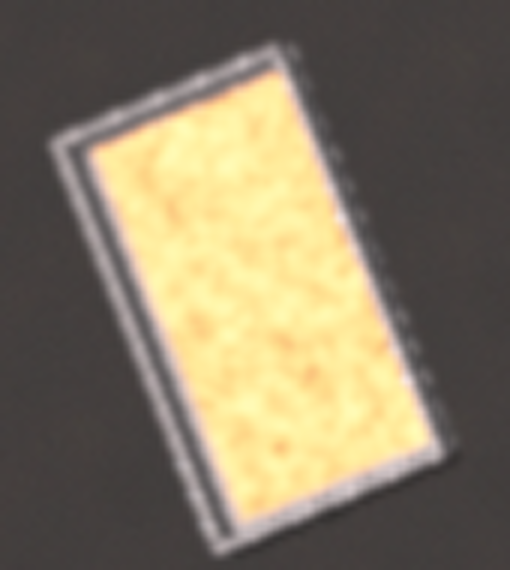

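```bash
python3 - <<'E'
from h import *
from bench import robot
T=robot.calibration('top');S=robot.calibration('scene')
tp=lambda x,y,x0=210,y0=155,k=6:((x+.5)/k+x0-.5,(y+.5)/k+y0-.5)
sp=lambda x,y:tp(x,y,195,140,5)
pts={'lowL':(tp(120,62),sp(275,540)),'lowR':(tp(52,515),sp(602,370)),'hiL':(tp(565,95),sp(85,175)),'hiR':(tp(492,588),sp(415,38)),}
r={}
for k,(a,b) in pts.items():
    X,e=tri([(T,a),(S,b)]);r[k]=X;print(k,X.round(4),np.round(e,4), onz(T,a,.065 if 'low' in k else .175).round(4))
for a,b in [('lowL','lowR'),('hiL','hiR'),('lowL','hiL'),('lowR','hiR')]: print(a,b,np.linalg.norm(r[a]-r[b]))
tw=lambda x,y:tp(x,y,350,230,8)
print('nose',onz(T,tw(517,130),.012),'tail',[onz(T,tw(*p),.042) for p in [(110,268),(160,340)]])
tt=lambda x,y:tp(x,y,75,205,6)
c=[onz(T,tt(*p),.03) for p in [(53,143),(278,45),(442,455),(220,552)]]
print('tray',np.round(c,4),np.mean(c,0),[np.linalg.norm(c[i]-c[i-1]) for i in range(4)])
for n,p,z in [('barc',(372,162),.042),('can',(122,161),.1),('keys',(288,135),.03)]: print(n,onz(T,p,z))
E
```

```text
lowL [0.6798 0.0595 0.0756] [0.0022 0.0022] [0.68   0.0617 0.065 ]
lowR [0.47   0.095  0.0709] [0.0016 0.0016] [0.4709 0.0943 0.065 ]
hiL [ 0.6457 -0.1327  0.1793] [0.0001 0.0001] [ 0.6462 -0.1331  0.175 ]
hiR [ 0.4375 -0.0963  0.1729] [0.0028 0.0028] [ 0.4395 -0.0983  0.175 ]
lowL lowR 0.21289218615818686
hiL hiR 0.21145097361887136
lowL hiL 0.22098892535435832
lowR hiR 0.21923410192147205
nose [ 0.4488149  -0.45946902  0.012     ] tail [array([ 0.40343957, -0.30670168,  0.042     ]), array([ 0.37857678, -0.32311243,  0.042     ])]
tray [[0.5093 0.4773 0.03  ]
 [0.5541 0.3726 0.03  ]
 [0.3618 0.2935 0.03  ]
 [0.3189 0.3957 0.03  ]] [0.43603485 0.3847574  0.03      ] [np.float64(0.20715196260376031), np.float64(0.1138553679927061), np.float64(0.20794191645575158), np.float64(0.11092398092369339)]
barc [ 0.6867054  -0.34053804  0.042     ]
can [0.68861853 0.3506114  0.1       ]
keys [ 0.77027273 -0.10510473  0.03      ]
```

```bash
cat >> h.py <<'E'
def frame(az,slope):
    # gap axes: x uphill with horizontal azimuth az
    h=np.array([np.cos(az),np.sin(az),0]);x=np.cos(slope)*h+np.array([0,0,np.sin(slope)])
    y=np.cross([0,0,1.],h);z=np.cross(x,y)
    return np.stack([x,y,z],1)
def toolrot(x,y):
    x=x/np.linalg.norm(x);y=y-x*(x@y);y/=np.linalg.norm(y)
    return np.stack([x,y,np.cross(x,y)],1)
rv=lambda R:Rot.from_matrix(R).as_rotvec()
E
python3 - <<'E'
from h import *
from bench import robot
Rt=Rot.from_rotvec(robot.current_tcp_rot()).as_matrix();p=robot.current_eef_pos();W=robot.calibration('wrist')
print('tool',Rt.round(3)); C=-W['R'].T@W['t'];print('cam in tool',(Rt.T@(C-p)).round(4),'camR in tool cols',(Rt.T@W['R'].T).round(3))
u=np.array([-.0333,-.1918]);az=np.arctan2(u[1],u[0]);print(np.degrees(az))
G=frame(az,np.radians(29))
for s in (1,-1):
  R=toolrot(-G[:,2],s*G[:,1])
  for P in ([.56,0,.33],[.57,.06,.13],[.6,.15,.2],[.47,-.02,.2]):
    q=robot.inverse_kinematics(P,rv(R));print(s,P,None if q is None else np.round(q,2))
  R=toolrot(np.array([0,0,-1.]),s*np.array([.868,-.497,0]))
  for P in ([.39,-.31,.01],[.39,-.31,.2]): 
    q=robot.inverse_kinematics(P,rv(R));print(s,P,None if q is None else np.round(q,2))
  R=toolrot(np.array([0,0,-1.]),s*np.array([-.394,.919,0]))
  for P in ([.436,.385,.02],[.436,.385,.2]): 
    q=robot.inverse_kinematics(P,rv(R));print(s,P,None if q is None else np.round(q,2))
E
```

```text
tool [[-0.001  0.409 -0.913]
 [ 0.001 -0.913 -0.409]
 [-1.    -0.002  0.   ]]
cam in tool [-0.1426 -0.0009 -0.0696] camR in tool cols [[ 0.001 -0.273  0.962]
 [ 1.     0.    -0.001]
 [-0.     0.962  0.273]]
-99.84941726933192
1 [0.56, 0, 0.33] [ 0.22  0.46 -0.83  1.28  0.72  1.88 -0.68]
1 [0.57, 0.06, 0.13] [ 0.18  0.7  -0.9   1.47  0.85  1.67 -1.  ]
1 [0.6, 0.15, 0.2] [ 0.01  0.8  -0.99  1.18  0.91  1.91 -1.01]
1 [0.47, -0.02, 0.2] [ 0.35  0.33 -0.85  1.73  0.63  1.56 -0.81]
1 [0.39, -0.31, 0.01] [ 0.8   0.36 -0.23  1.95  0.11  0.84 -0.  ]
1 [0.39, -0.31, 0.2] [ 0.82  0.14 -0.23  1.75  0.03  1.26  0.06]
1 [0.436, 0.385, 0.02] [ 0.    0.79 -1.11  1.69  0.77  1.16  0.65]
1 [0.436, 0.385, 0.2] [ 0.09  0.65 -1.31  1.5   0.63  1.47  0.75]
-1 [0.56, 0, 0.33] [ 0.43  0.64 -1.29  1.27  0.96  2.04  2.33]
-1 [0.57, 0.06, 0.13] [ 0.34  0.93 -1.29  1.46  1.1   1.88  2.01]
-1 [0.6, 0.15, 0.2] [ 0.11  0.95 -1.29  1.17  1.12  2.05  2.04]
-1 [0.47, -0.02, 0.2] [ 0.62  0.52 -1.28  1.72  0.81  1.71  2.18]
-1 [0.39, -0.31, 0.01] [ 0.44  0.35  0.2   1.97 -0.09  0.83 -2.97]
-1 [0.39, -0.31, 0.2] [-0.52  0.35  1.39  1.8  -0.36  1.3  -2.7 ]
-1 [0.436, 0.385, 0.02] [-0.14  0.66 -0.87  1.7   0.56  1.06 -2.36]
-1 [0.436, 0.385, 0.2] [-0.79  0.31  0.02  1.54 -0.01  1.29 -1.94]
```

```bash
python3 - <<'E'
from h import *
from bench import robot
import pickle
G=frame(np.radians(-99.85),np.radians(29));R=toolrot(-G[:,2],G[:,1])
c=np.array([.559,-.018,.125])
out=[]
for i,d in enumerate([(-.03,.05,.16),(-.03,-.06,.16)]):
    P=c+G@np.array(d)
    (robot.reach if i==0 else lambda P,o:robot.move_l(P,vel=.2))(P,rv(R))
    W=robot.calibration('wrist');im=robot.capture('wrist');cv2.imwrite(f'pics/w{i+1}.png',im[:,:,::-1]);out.append(W)
    print(robot.current_clock(),P,robot.current_eef_pos())
pickle.dump(out,open('w12.pkl','wb'))
E
```

```text
2.8583 [0.62602134 0.07572443 0.25039486] [0.62628716 0.0742495  0.25042865]
3.6083 [0.51764285 0.09454206 0.25039486] [0.51880875 0.09349149 0.25030911]
```

```bash
python3 - <<'E'
import cv2
for i in (1,2): cv2.imwrite(f'pics/w{i}b.png',cv2.resize(cv2.imread(f'pics/w{i}.png'),None,fx=1.5625,fy=1.5625,interpolation=cv2.INTER_CUBIC))
E
```

```text
(no output)
```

View pics/w1b.png

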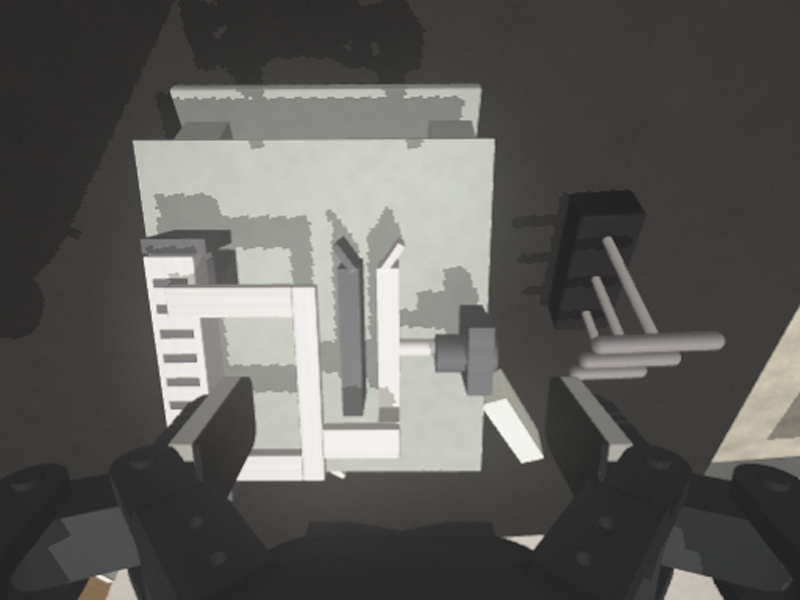

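View pics/w2b.png

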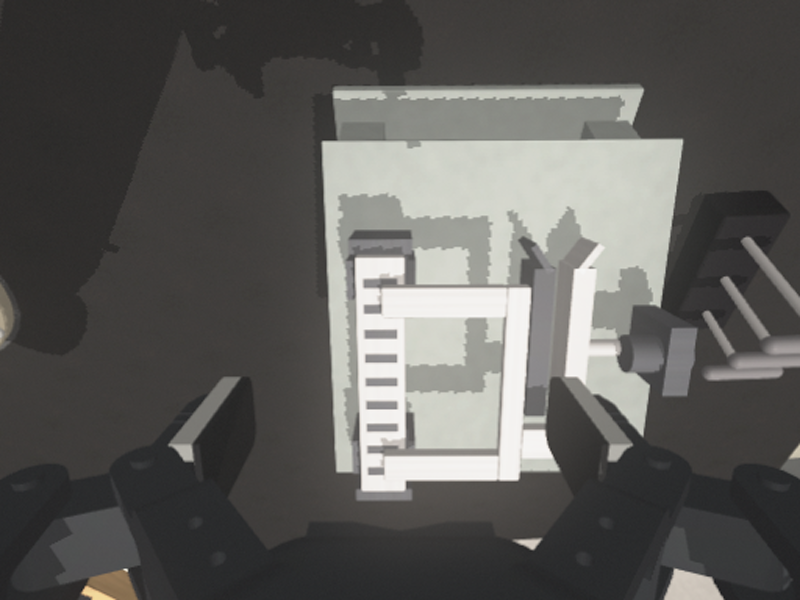

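```bash
python3 - <<'E'
import cv2
for i,(x,y) in {1:(195,125),2:(320,125)}.items():
    im=cv2.imread(f'pics/w{i}.png')[y:y+150,x:x+90]
    im=cv2.convertScaleAbs(im,alpha=1.3) if 0 else im
    cv2.imwrite(f'pics/w{i}g.png',cv2.resize(im,None,fx=4,fy=4,interpolation=cv2.INTER_CUBIC))
a=cv2.imread('pics/w1g.png');b=cv2.imread('pics/w2g.png');cv2.imwrite('pics/g12.png',cv2.hconcat([a,b]))
E
```

```text
(no output)
```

View pics/g12.png

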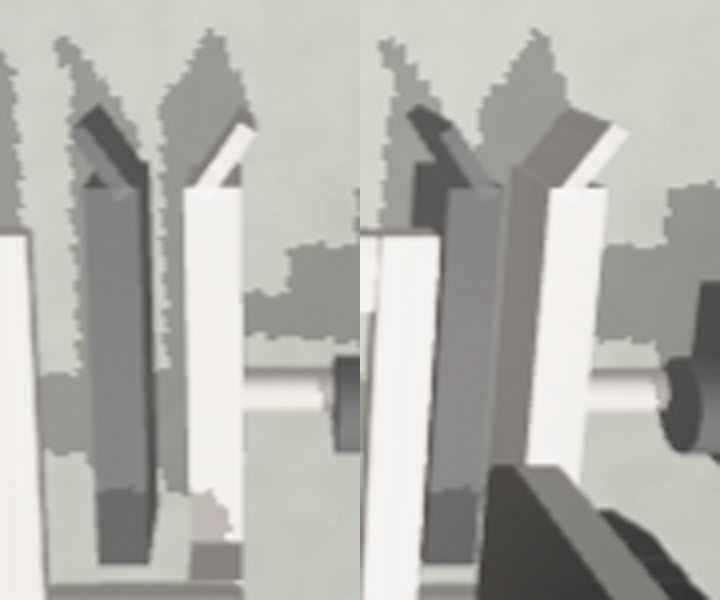

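```bash
python3 - <<'E'
from h import *
import pickle
from bench import robot
W1,W2=pickle.load(open('w12.pkl','rb'))
b=lambda x,y:((x+.5)/1.5625-.5,(y+.5)/1.5625-.5)
g1=lambda x,y:((x+.5)/4+194.5,(y+.5)/4+124.5)
g2=lambda x,y:((x-359.5)/4+319.5,(y+.5)/4+124.5)
P={'lowR':(b(134,141),b(322,141)),'lowL':(b(495,139),b(683,139)),
'railM':(g1(138,190),g2(500,190)),'railE':(g1(150,563),g2(473,563)),
'barM_in':(g1(185,190),g2(552,190)),'barM_out':(g1(242,190),g2(605,190)),
'ramLowEndL':(b(194,256),b(404,256)),
'forkOut':(b(317,286),b(531,286)),'forkIn':(b(292,318),b(507,318)),'prongtipLo':(b(166,286),b(382,286)),'prongtipLo2':(b(168,318),b(383,318))}
r={}
for k,(x,y) in P.items():
    X,e=tri([(W1,x),(W2,y)]);r[k]=X;print(k,X.round(4),np.round(e,4))
d=r['railE']-r['railM'];print('rail len',np.linalg.norm(d),'az',np.degrees(np.arctan2(d[1],d[0])),'slope',np.degrees(np.arcsin(d[2]/np.linalg.norm(d))))
d=r['lowR']-r['lowL'];print('low len',np.linalg.norm(d),'az-90',np.degrees(np.arctan2(d[1],d[0]))+90)
d=r['prongtipLo2']-r['prongtipLo'];print(np.linalg.norm(d))
# high corners by ray at distance 220 from low corners
o,dd=unproj(W1,b(482,470));A=r['lowL']
t=np.linspace(.1,.6,5001);D=np.linalg.norm(o+t[:,None]*dd-A,axis=1);i=np.where(np.diff(np.sign(D-.22)))[0];print('hiL',[ (o+t[j]*dd).round(4) for j in i])
o,dd=unproj(W2,b(337,473));A=r['lowR']
D=np.linalg.norm(o+t[:,None]*dd-A,axis=1);i=np.where(np.diff(np.sign(D-.22)))[0];print('hiR',[ (o+t[j]*dd).round(4) for j in i])
E
```

```text
lowR [0.4724 0.0949 0.0736] [0.0003 0.0003]
lowL [0.6794 0.0597 0.0735] [0.0001 0.0001]
railM [0.5943 0.0285 0.1362] [0.0001 0.0001]
railE [ 0.5817 -0.0482  0.1809] [0.0001 0.0001]
barM_in [0.6048 0.0285 0.1382] [0.0001 0.0001]
barM_out [0.6166 0.0249 0.1365] [0.0001 0.0001]
ramLowEndL [0.5144 0.0593 0.1444] [0.0001 0.0001]
forkOut [0.577  0.0407 0.1593] [0.0001 0.0001]
forkIn [0.5629 0.0323 0.1716] [0.0001 0.0001]
prongtipLo [0.5023 0.055  0.1605] [0.0001 0.0001]
prongtipLo2 [0.5006 0.0427 0.1711] [0.0001 0.0001]
rail len 0.08961806960191901 az -99.3393943483829 slope 29.913952430106416
low len 0.20996234586170326 az-90 260.3502356679929
0.016316847424923488
hiL [array([0.6486, 0.093 , 0.2889]), array([ 0.6482, -0.1287,  0.1828])]
hiR [array([0.5078, 0.1177, 0.2896]), array([ 0.4412, -0.0924,  0.1848])]
```

```bash
cat >> h.py <<'E'
GR=frame(np.radians(-99.6),np.radians(30)); GP=np.array([.5916,.0127,.1085])
E
python3 - <<'E'
from h import *
r=dict(lowR=[0.4724,0.0949,0.0736],lowL=[0.6794,0.0597,0.0735],railM=[.5943,.0285,.1362],railE=[0.5817,-0.0482,0.1809],barM_in=[0.6048,0.0285,0.1382],ramLowEndL=[0.5144,0.0593,0.1444],
forkOut=[0.577,0.0407,0.1593],forkIn=[0.5629,0.0323,0.1716],pt=[0.5023,0.055,0.1605],pt2=[0.5006,0.0427,0.1711],hiL=[ 0.6482,-0.1287,0.1828],hiR=[ 0.4412,-0.0924,0.1848])
for k,v in r.items(): print(k,(GR.T@(np.array(v)-GP)*1000).round(1))
E
```

```text
lowR [ -70.4 -131.2    0.4]
lowL [-70.3  78.7   0.2]
railM [-0.  0. 32.]
railE [89.6  0.4 31.9]
barM_in [-0.5 10.4 34.6]
ramLowEndL [-10.7 -83.9  47.6]
forkOut [  3.6 -19.1  56.6]
forkIn [ 19.  -31.6  61.9]
pt [  2.8 -95.1  58.4]
pt2 [ 18.8 -94.7  61.4]
hiL [149.7  79.4  -0.6]
hiR [ 149.6 -130.8    1.7]
```

```bash
python3 - <<'E'
from h import *
from bench import robot
import pickle
xw=np.array([.49,-.87,0]);yw=np.array([.87,.49,0]);R=toolrot(np.array([0,0,-1.]),yw)
g=np.array([.406,-.339,0])
P=g+np.array([0,0,.16])-.03*xw
print(robot.inverse_kinematics(P,rv(R)))
robot.move_l(np.array(robot.current_eef_pos())+[0,0,.08],vel=.25)
robot.reach(P,rv(R))
W=robot.calibration('wrist');im=robot.capture('wrist');cv2.imwrite('pics/w3.png',im[:,:,::-1])
pickle.dump(W,open('w3.pkl','wb'));print(robot.current_clock())
cv2.imwrite('pics/w3b.png',cv2.resize(im[:,:,::-1],None,fx=1.5625,fy=1.5625,interpolation=cv2.INTER_CUBIC))
E
```

```text
[ 1.35696174  0.26803545 -0.86292091  1.7776137   0.21798308  1.19550127
  0.943971  ]
5.825
```

View pics/w3b.png

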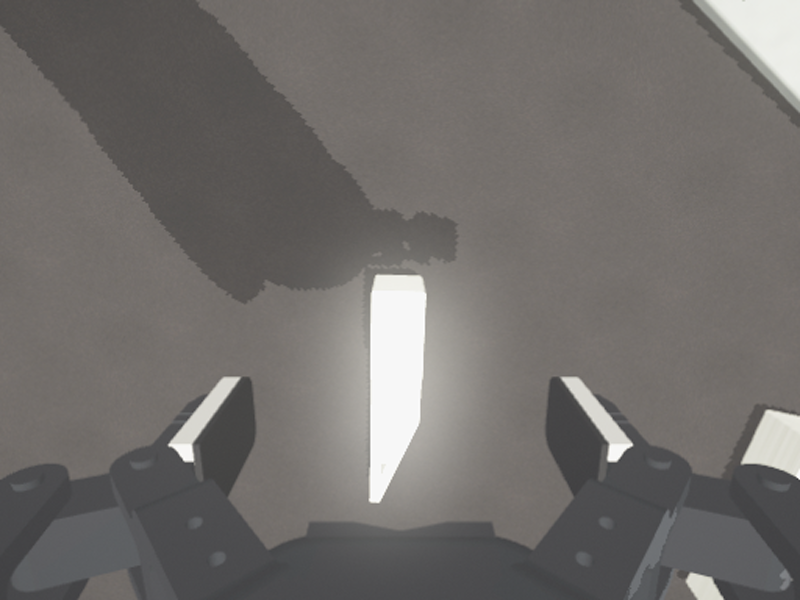

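```bash
python3 - <<'E'
import cv2,numpy as np
im=cv2.imread('pics/w3.png')[165:335,215:295].astype(float)
im=np.clip((im-150)*2.4,0,255).astype(np.uint8)
cv2.imwrite('pics/w3g.png',cv2.resize(im,None,fx=3.5,fy=3.5,interpolation=cv2.INTER_CUBIC))
im=cv2.imread('pics/w3.png')[165:335,215:295].astype(float)
im=np.clip((im-220)*7,0,255).astype(np.uint8)
cv2.imwrite('pics/w3h.png',cv2.resize(im,None,fx=3.5,fy=3.5,interpolation=cv2.INTER_CUBIC))
cv2.imwrite('pics/w3gh.png',cv2.hconcat([cv2.imread('pics/w3g.png'),cv2.imread('pics/w3h.png')]))
E
```

```text
(no output)
```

View pics/w3gh.png

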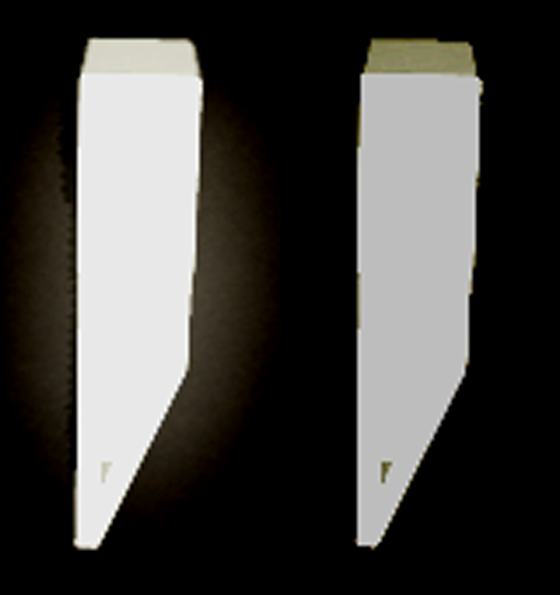

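```bash
python3 - <<'E'
from h import *
import pickle
W=pickle.load(open('w3.pkl','rb'))
g=lambda x,y:((x+.5)/3.5+214.5,(y+.5)/3.5+164.5)
a=onz(W,g(81,74),.042);b=onz(W,g(200,74),.042);a0=onz(W,g(90,38),0);b0=onz(W,g(191,39),0);n=onz(W,g(78,547),.024);n2=onz(W,g(97,547),.024);sh=onz(W,g(187,368),.024)
for k,v in dict(a=a,b=b,a0=a0,b0=b0,n=n,n2=n2,sh=sh).items(): print(k,v.round(4))
print(np.linalg.norm(a-b),np.linalg.norm(a0-b0),np.linalg.norm((n-a)[:2]),np.linalg.norm(n-n2))
d1=(n-a)[:2];d2=(b-a)[:2];d3=(b0-a0)[:2]
for d in (d1,):print(np.degrees(np.arctan2(d[1],d[0])))
for d in (d2,d3):print(np.degrees(np.arctan2(d[1],d[0]))-90)
E
```

```text
a [ 0.3786 -0.3186  0.042 ]
b [ 0.404  -0.3043  0.042 ]
a0 [ 0.3791 -0.3191  0.    ]
b0 [ 0.404  -0.3053  0.    ]
n [ 0.4489 -0.4517  0.024 ]
n2 [ 0.4538 -0.4489  0.024 ]
sh [ 0.4473 -0.3842  0.024 ]
0.029168568759251057 0.028487579773631654 0.15049874203538208 0.005654470717447236
-62.12561905886496
-60.52565478110277
-61.106078040419675
```

```bash
python3 - <<'E'
from h import *
from bench import robot
a=np.radians(-62);yw=np.array([-np.sin(a),np.cos(a),0]);R=toolrot(np.array([0,0,-1.]),yw)
g=np.array([.4043,-.336,0])
RG=toolrot(-GR[:,2],GR[:,1])
for d in [(-.145,.0155,.05),(-.145,.0155,.008),(-.035,.0155,.006),(-.035,.0155,.15)]:
    q=robot.inverse_kinematics(GP+GR@np.array(d),rv(RG));print(None if q is None else q.round(2))
robot.move_l(g+[0,0,.08],vel=.2,ori=rv(R));robot.move_l(g+[0,0,.006],vel=.12)
print(robot.current_eef_pos(),robot.current_ft_force())
robot.close(120);print(robot.current_gripper_width(),robot.current_eef_pos(),robot.current_ft_force())
robot.move_l(np.array(robot.current_eef_pos())+[0,0,.2],vel=.2)
print(robot.current_clock(),robot.current_q(),robot.current_ft_force(),robot.current_gripper_width())
W=robot.calibration('wrist');im=robot.capture('wrist');cv2.imwrite('pics/w4.png',im[:,:,::-1])
E
```

```text
[-0.06  0.94 -0.86  1.18  0.95  1.76 -1.05]
[-0.04  0.94 -0.82  1.25  0.94  1.68 -1.06]
[ 0.16  0.81 -0.87  1.39  0.93  1.66 -0.97]
[ 0.06  0.82 -1.02  1.12  0.97  1.95 -0.93]
[ 0.40488914 -0.3362663   0.00681846] [ 0.51363154  0.31425555 -0.29332939]
0.33665838342837096 [ 0.40466424 -0.33626996  0.00662475] [-0.90088748  1.1462567   5.71814426]
8.875 [ 1.30918743  0.27470681 -0.80500578  1.65336204  0.20363583  1.30294886
  0.95697733] [ 0.27091698  0.21674051 -1.97465247] 0.33326105571294623
```

View pics/w4.png

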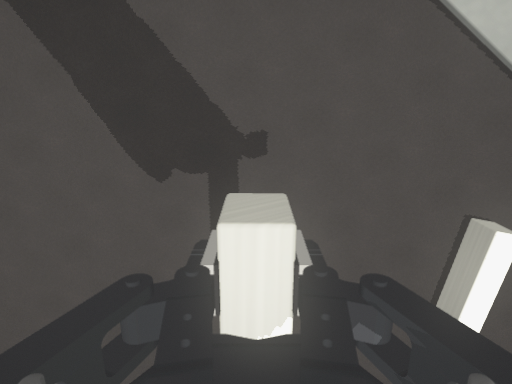

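```bash
python3 - <<'E'
from h import *
from bench import robot
RG=toolrot(-GR[:,2],GR[:,1])
L=lambda *d:GP+GR@np.array(d)
robot.move_l(np.array(robot.current_eef_pos())+[0.03,0.1,.13],vel=.3)
robot.reach(L(-.16,.0155,.12),rv(RG))
print(robot.current_clock(),(GR.T@(np.array(robot.current_eef_pos())-GP)).round(4))
robot.move_l(L(-.145,.0155,.020),vel=.15)
f=GR.T@np.array(robot.current_ft_force());print(f.round(2),(GR.T@(np.array(robot.current_eef_pos())-GP)).round(4))
im=robot.capture('wrist');cv2.imwrite('pics/w5.png',im[:,:,::-1])
s=robot.capture('scene');cv2.imwrite('pics/s5.png',cv2.resize(s[100:280,150:350,::-1],None,fx=3,fy=3,interpolation=cv2.INTER_CUBIC));print(robot.current_clock())
E
```

```text
11.5667 [-0.1581  0.0169  0.1195]
[-1.71 -0.35 -1.55] [-0.1451  0.0158  0.0213]
12.4917
```

View pics/w5.png

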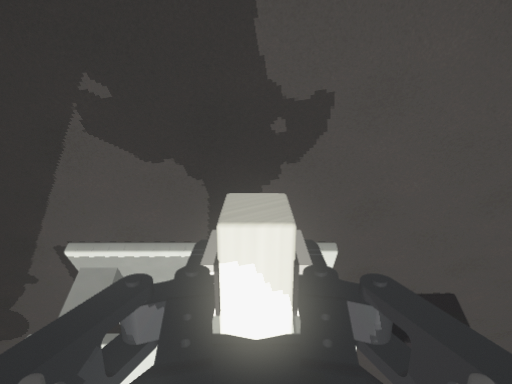

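View pics/s5.png

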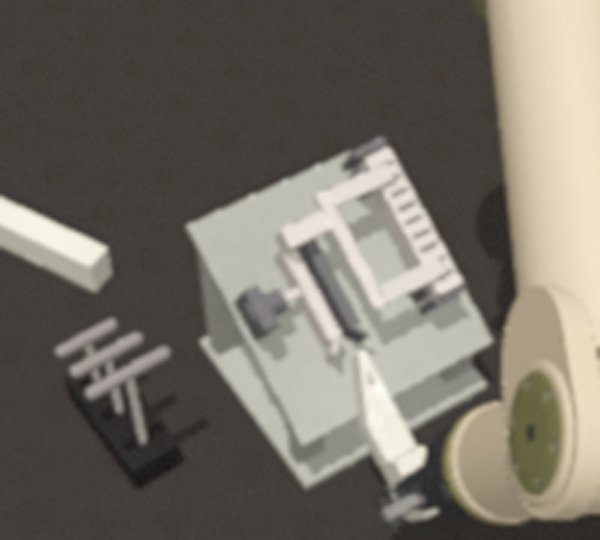

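```bash
python3 - <<'E'
from h import *
from bench import robot
L=lambda *d:GP+GR@np.array(d)
robot.move_l(L(-.145,.0155,.011),vel=.08);robot.dwell(.1)
f0=GR.T@np.array(robot.current_ft_force())
z=.011
while z>.002:
    z-=.001;robot.move_l(L(-.145,.0155,z),vel=.03);robot.dwell(.05)
    f=GR.T@np.array(robot.current_ft_force())-f0
    print(round(z,4),f.round(1),(GR.T@(np.array(robot.current_eef_pos())-GP)).round(4))
    if f[2]>3: break
print(robot.current_clock())
im=robot.capture('top');cv2.imwrite('pics/t6.png',cv2.resize(im[150:270,200:320,::-1],None,fx=5,fy=5,interpolation=cv2.INTER_CUBIC))
E
```

```text
0.01 [-0.8 -0.4  0.6] [-0.145   0.0155  0.01  ]
0.009 [-0.7 -0.4  0.3] [-0.145   0.0155  0.009 ]
0.008 [0.  0.2 3.5] [-0.1451  0.0155  0.0083]
13.75
```

View pics/t6.png

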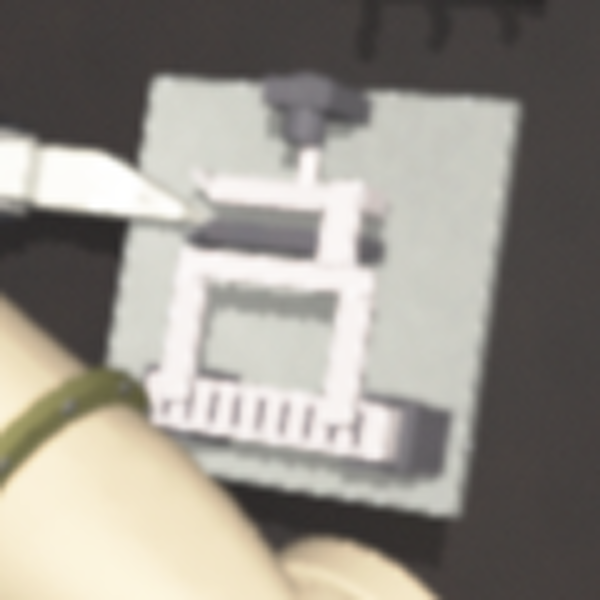

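```bash
python3 - <<'E'
from h import *
from bench import robot
L=lambda *d:GP+GR@np.array(d)
for x in [-.125,-.11,-.095,-.08,-.065,-.05,-.042,-.035]:
    robot.move_l(L(x,.0155,.0078),vel=.05)
    f=GR.T@np.array(robot.current_ft_force())
    print(x,f.round(1),(GR.T@(np.array(robot.current_eef_pos())-GP)).round(4))
    if abs(f).max()>60: print('STOP');break
print(robot.current_clock())
im=robot.capture('top');cv2.imwrite('pics/t7.png',cv2.resize(im[150:270,200:320,::-1],None,fx=5,fy=5,interpolation=cv2.INTER_CUBIC))
E
```

```text
-0.125 [1.8 0.1 4.1] [-0.1234  0.0161  0.008 ]
-0.11 [-4.2  2.9  3. ] [-0.1112  0.0157  0.0083]
-0.095 [-10.6   3.8   2.5] [-0.0981  0.0154  0.0087]
-0.08 [-11.8   4.1   2.2] [-0.0832  0.0154  0.0087]
-0.065 [-10.7   4.4   1.9] [-0.0686  0.0154  0.0089]
-0.05 [-7.5  3.   3.3] [-0.0523  0.0156  0.0085]
-0.042 [-8.8  3.8  2.9] [-0.0446  0.0156  0.0086]
-0.035 [-9.2  3.4  1.8] [-0.0378  0.0156  0.0086]
17.2
```

View pics/t7.png

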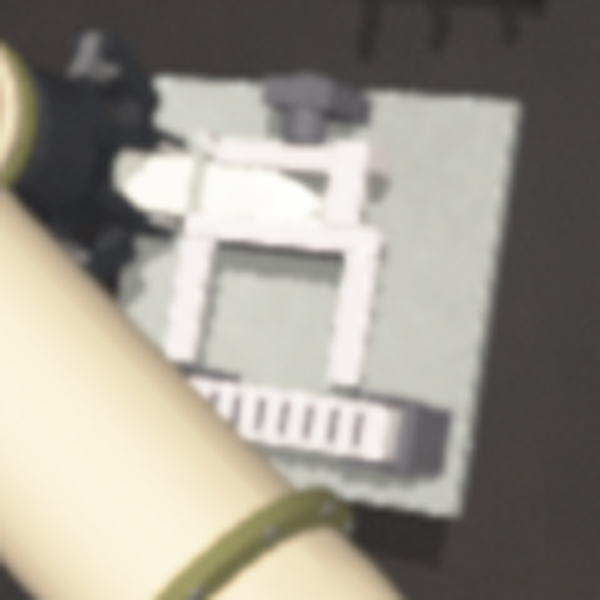

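```bash
python3 - <<'E'
from h import *
from bench import robot
L=lambda *d:GP+GR@np.array(d)
robot.move_l(L(-.0305,.0153,.0074),vel=.04);robot.dwell(.1)
print((GR.T@np.array(robot.current_ft_force())).round(1),(GR.T@(np.array(robot.current_eef_pos())-GP)).round(4))
robot.open();robot.dwell(.3)
print((GR.T@np.array(robot.current_ft_force())).round(1),robot.current_gripper_width())
robot.move_l(L(-.06,.0153,.13),vel=.15)
robot.move_l(L(.0,-.02,.19),vel=.2)
robot.dwell(.2)
import pickle
pickle.dump(robot.calibration('wrist'),open('w8.pkl','wb'));im=robot.capture('wrist');cv2.imwrite('pics/w8.png',cv2.resize(im[:,:,::-1],None,fx=1.5625,fy=1.5625,interpolation=cv2.INTER_CUBIC));print(robot.current_clock())
E
```

```text
[-10.4   5.    3.9] [-0.0337  0.0156  0.0086]
[-0.2  0.5 -0.1] 1.0016639626260648
20.3583
```

View pics/w8.png

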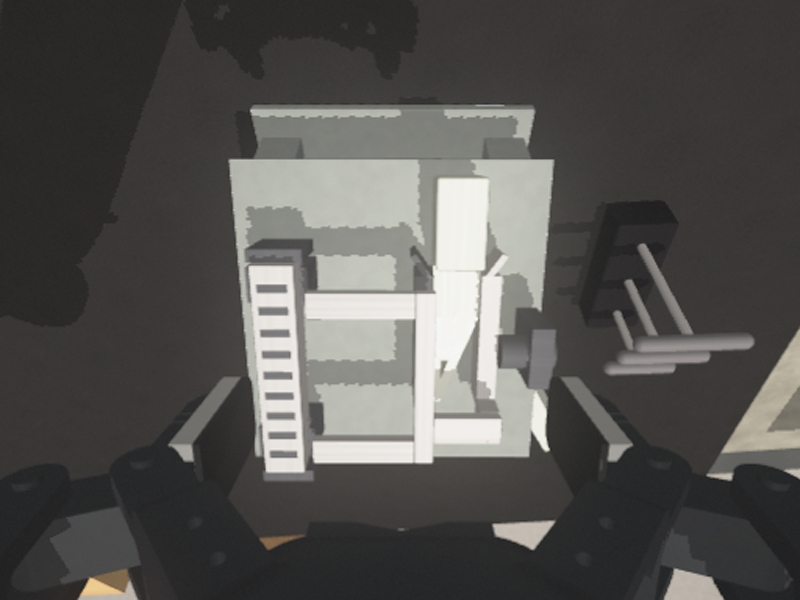

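```bash
python3 - <<'E'
from h import *
import pickle
from bench import robot
W=pickle.load(open('w8.pkl','rb'))
b=lambda x,y:((x+.5)/1.5625-.5,(y+.5)/1.5625-.5)
for n,p,z in [('ramLL',(250,265),48),('ramLR',(296,265),48),('ramHR',(306,472),48),('ramHL',(265,472),48),('prongLo',(306,292),58),('prongHi',(314,440),58),('tailL',(437,178),42),('tailR',(488,178),42),('frontL',(434,270),42),('frontR',(485,270),42)]:
    X=onplane(W,b(*p),GP+GR[:,2]*z/1000,GR[:,2]);print(n,(GR.T@(X-GP)*1000).round(1))
RG=toolrot(-GR[:,2],GR[:,1])
for d in [(.0595,-.0968,.12),(.0595,-.0968,.032),(.0595,-.0968,.17)]:
    q=robot.inverse_kinematics(GP+GR@np.array(d),rv(RG));print(None if q is None else q.round(2))
E
```

```text
ramLL [ -10.5 -108.9   48. ]
ramLR [-10.5 -81.9  48. ]
ramHR [130.1 -83.1  48. ]
ramHL [ 130.2 -110.4   48. ]
prongLo [  3.2 -74.8  58. ]
prongHi [ 99.8 -74.7  58. ]
tailL [-60.2   0.4  42. ]
tailR [-60.2  29.6  42. ]
frontL [-6.4 -0.2 42. ]
frontR [-6.4 30.5 42. ]
[ 0.32  0.47 -1.02  1.55  0.72  1.77 -0.92]
[ 0.4   0.5  -1.01  1.71  0.77  1.61 -0.95]
[ 0.25  0.46 -1.02  1.45  0.71  1.87 -0.91]
```

```bash
python3 - <<'E'
from h import *
from bench import robot
L=lambda *d:GP+GR@np.array(d)
robot.move_l(L(.0598,-.0965,.12),vel=.2)
robot.move_l(L(.0598,-.0965,.032),vel=.1);robot.dwell(.1)
print((GR.T@np.array(robot.current_ft_force())).round(1),(GR.T@(np.array(robot.current_eef_pos())-GP)).round(4))
robot.close(120)
print(robot.current_gripper_width(),(GR.T@np.array(robot.current_ft_force())).round(1))
robot.move_l(L(.0598,-.0965,.045),vel=.05)
print(robot.current_gripper_width(),np.array(robot.current_ft_force()).round(1))
im=robot.capture('wrist');cv2.imwrite('pics/w9.png',im[:,:,::-1]);print(robot.current_clock())
E
```

```text
[ 0.  -0.5  0.3] [ 0.0595 -0.0962  0.0328]
0.27468637705892623 [ 1.  -2.   4.7]
0.27054167134314794 [-0.5 -1.1 -2.8]
23.2917
```

View pics/w9.png

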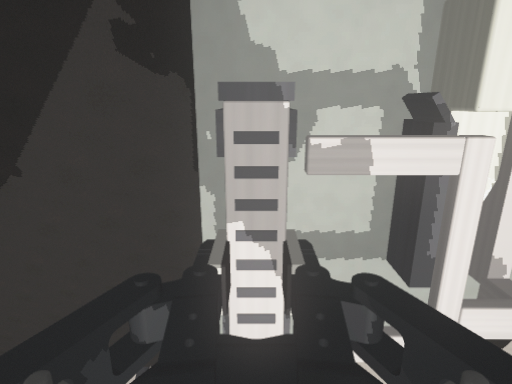

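```bash
python3 - <<'E'
from h import *
from bench import robot
L=lambda *d:GP+GR@np.array(d)
robot.move_l(L(.0598,-.0965,.15),vel=.12);robot.dwell(.15)
print(robot.current_gripper_width(),np.array(robot.current_ft_force()).round(1),robot.current_clock())
t=np.array([.436,.385,0])
for az in (22.8,-157.2):
    h=np.radians(az);R=toolrot(np.array([0,0,-1.]),np.array([-np.sin(h),np.cos(h),0]))
    for z in (.2,.015):
        q=robot.inverse_kinematics(t+[0,0,z],rv(R));print(az,z,None if q is None else q.round(2))
print(robot.current_q().round(2),robot.current_eef_pos())
im=robot.capture('top');cv2.imwrite('pics/t10.png',im[:,:,::-1])
E
```

```text
0.2670968441272025 [-0.4 -0.1 -4.1] 24.4667
22.8 0.2 [ 0.13  0.76 -1.46  1.5   0.75  1.54  0.66]
22.8 0.015 [ 0.08  0.95 -1.3   1.69  0.96  1.28  0.53]
-157.2 0.2 [-0.08  0.46 -0.94  1.51  0.38  1.36 -2.23]
-157.2 0.015 [-0.15  0.65 -0.84  1.7   0.55  1.04 -2.36]
[ 0.28  0.46 -1.01  1.49  0.71  1.82 -0.91] [0.50011503 0.05099552 0.26768967]
```

View pics/t10.png

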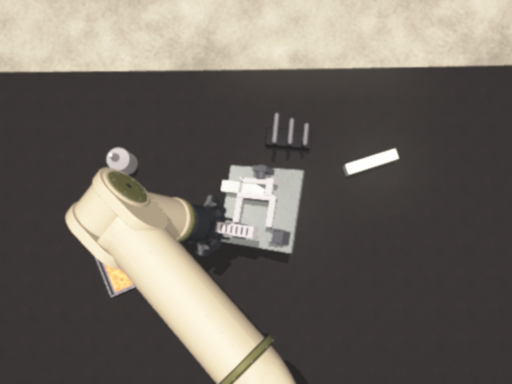

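```bash
python3 - <<'E'
from h import *
from bench import robot
t=np.array([.436,.385,0])
h=np.radians(-157.2);R=toolrot(np.array([0,0,-1.]),np.array([-np.sin(h),np.cos(h),0]))
robot.move_l(np.array(robot.current_eef_pos())+[-.04,.07,.05],vel=.2)
robot.reach(t+[0,0,.2],rv(R));robot.dwell(.1)
print(robot.current_gripper_width(),np.array(robot.current_ft_force()).round(1),robot.current_eef_pos(),robot.current_clock())
robot.move_l(t+[0,0,.07],vel=.15)
im=robot.capture('wrist');cv2.imwrite('pics/w11.png',im[:,:,::-1])
im=robot.capture('scene');cv2.imwrite('pics/s11.png',cv2.resize(im[180:380,260:480,::-1],None,fx=3,fy=3))
E
```

```text
0.2695402051609951 [ 1.2  0.9 -4. ] [0.43693412 0.38382571 0.20000859] 26.3667
```

View pics/w11.png

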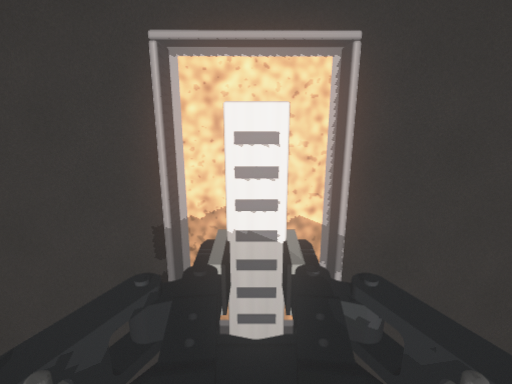

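View pics/s11.png

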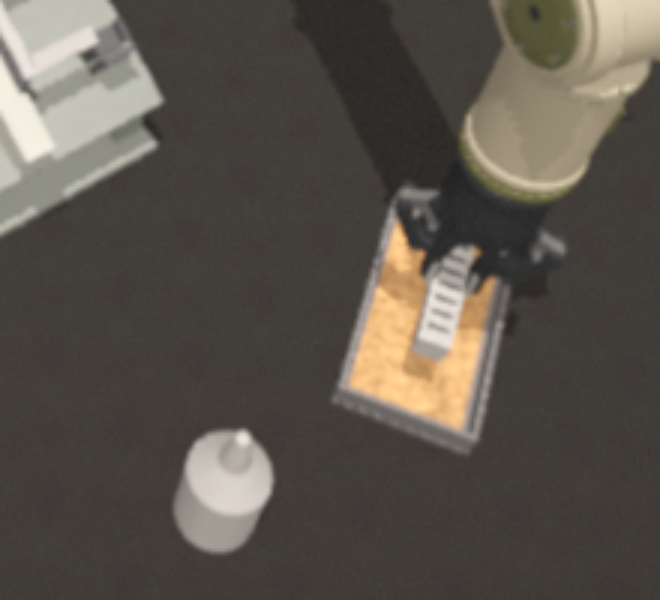

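Centred and aligned. Lower until contact, then release.

```bash
python3 - <<'E'
from h import *
from bench import robot
t=np.array([.436,.385,0])
robot.move_l(t+[0,0,.025],vel=.1);robot.dwell(.1)
f0=np.array(robot.current_ft_force());z=.025
while z>.008:
    z-=.0015;robot.move_l(t+[0,0,z],vel=.03);robot.dwell(.05)
    f=np.array(robot.current_ft_force())-f0
    if f[2]>3: break
print(z,f.round(1),robot.current_eef_pos(),robot.current_clock())
robot.open();robot.dwell(.1)
print(robot.current_gripper_width(),np.array(robot.current_ft_force()).round(1))
robot.move_l(np.array(robot.current_eef_pos())+[0,0,.12],vel=.1);robot.dwell(.1)
print(robot.current_gripper_width(),np.array(robot.current_ft_force()).round(1))
im=robot.capture('wrist');cv2.imwrite('pics/w12.png',im[:,:,::-1])
robot.reach([.25,.45,.35],robot.current_tcp_rot()) if robot.inverse_kinematics([.25,.45,.35],robot.current_tcp_rot()) is not None else None
im=robot.capture('top');cv2.imwrite('pics/t12.png',im[:,:,::-1]);im=robot.capture('scene');cv2.imwrite('pics/s12.png',im[:,:,::-1]);print(robot.current_clock())
E
```

```text
0.012999999999999994 [-2.6 -2.8  9.7] [0.43615842 0.38518647 0.01399703] 30.5833
0.9982202122359144 [-0.4 -0.2  0.3]
1.0026302018451947 [0.3 1.  0.3]
34.0333
```

View pics/w12.png

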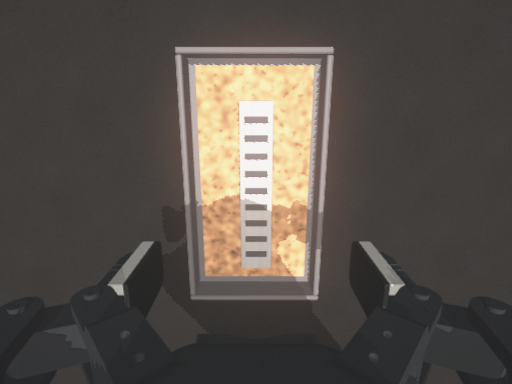

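View pics/t12.png

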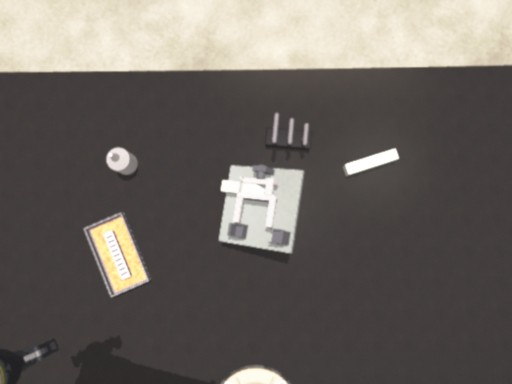

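View pics/s12.png

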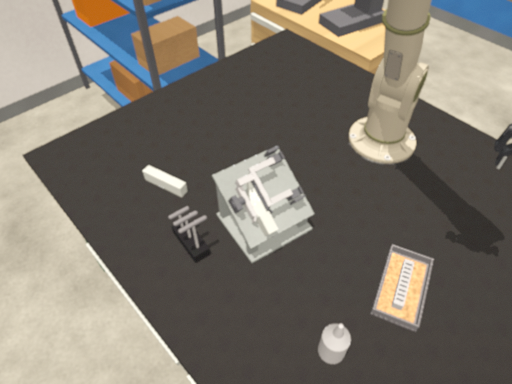

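```bash
python3 - <<'E'
from bench import robot
robot.dwell(.3);print(robot.current_ft_force());robot.finish_job();print(robot.current_clock())
E
```

```text
[0.48309983 0.65614272 0.79655689]
the job is handed in; nothing more can be done
the job is handed in; nothing more can be done
```

I wedged the keeper open, let go of the wedge, lifted the ram out, laid it in the tray and handed the job in. The clock read 34.0 s just before that. The system gives no verdict, so the checks below are my own.

- **Wedge and keeper:** In the wrist picture taken after I let go, the wedge's grip centre was about 33 mm short of the gap's mouth. Its straight flank was on the rail, and the prong tips had moved back 20 mm. The last top and scene pictures, taken after the ram was laid down, show the wedge still in the gap and the prongs still drawn back. I did not measure the keeper again in those.
- **Ram:** I lowered it until I felt contact with the tray floor, then released it. The last pictures show it flat, centred and lengthwise in the tray.
- **Bystanders:** The plain bar, oil can and hex-key stand look unmoved in the top and scene pictures.
- **Robot:** The gripper was open and clear of everything, with a wrist force of about 1 N, which is residual sensor offset.

No check failed. Two small disagreements came up:
- The wedge touched the deck about 1.5 mm higher than I had calculated.
- The arm stopped about 3 mm short of its commanded position while pushing the wedge in.

Both were within tolerance.

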